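Put the last puppet head in the tray and slide the tray home under the bench shelf

TASK

Take the turned wooden puppet head that stands on the small work board and set it down upright in the empty compartment of the tray. Then slide the tray, pull towards you, in under the bench shelf between its two guides until it comes gently up against the stop strip at the back, wherever that has been set, and let go. Neither the load nor your hand may touch the shelf's board, the heads must stay standing in their compartments, and the other tools and things stay where they are.

Things in the scene. Friction and masses are not known exactly. Their poses are not given: they have to be found in the camera images.
- head_mid (a point): the puppet head to put away: a pale turned wooden ball, 40 mm across (widest 23 mm above its foot), 42 mm tall, flat round foot of 34 mm, 45 g. This point is its centre, half-way up (21 mm above the foot), z up. It starts standing on the work board, a fixed square of wood 120 x 120 mm, 5 mm thick
- head: the same puppet head; origin at the centre of its foot
- tray: low pale wooden tray, loose on the bench, about 0.45 kg: 130 mm deep (its x), 206 mm wide (its y), walls 26 mm high, walls and floor 5 mm thick. Origin: centre of its underside; x points from the front with the pull (face at x = -65 mm) to the back (x = +65 mm), which goes in first. It starts in front of the shelf, askew and to one side of the bay. Sliding it loaded takes 2 to 6 N
- tray_pull (a point): grip point of the tray's turned pull, which sticks out level from the middle of the tray's front: a dark wooden bar 20 mm thick, from 12 to 45 mm ahead of the front face, behind it a shoulder 30 mm across and 12 mm thick on the face. This point is on its axis, 27 mm ahead of the face, 22 mm above the bench; axes as the tray's. Grip it from above, a finger on each side
- free_place (a point): centre of the floor of the tray's empty compartment (tray x = 0, y = -67 mm, 5 mm above the bench); axes as the tray's. The tray has three such compartments side by side, 120 mm deep (x) and 62 mm wide (y), at tray y = +67, 0 and -67 mm; the other two hold a head each
- head_left: a like head standing in the tray's compartment at tray y = +67 mm; origin at the centre of its foot
- head_middle: a like head standing in the tray's middle compartment; origin at the centre of its foot
- shelf: low plywood bench shelf, fixed: 180 mm deep (its x), 500 mm wide, board 15 mm thick with its underside 62 mm and top 77 mm above the bench; small stock up to 50 mm tall on its back half. Origin on the bench under its centre; x points from the front edge (x = -90 mm) to the back. A standing head's top is 47 mm above the bench, so the tray must stay down on it
- bay_mouth (a point): middle of the tray bay's mouth, on the bench under the shelf's front edge; axes as the shelf's. The bay lies between two guide battens, 22 mm high, 214 mm apart, along x, a little flared at the mouth. At its back, under the shelf, is a firm wooden stop strip that can be set in depth: its front face is somewhere from 76 to 116 mm behind this point, not told where. Touch it lightly: 20 N is too much
- mask: papier-mache mask form, a dome 124 mm across and 58 mm tall; leave alone
- pliers: pliers lying on the bench, 165 mm long; leave alone
- rod: thick wooden rod, 42 mm by 240 mm, lying; leave alone
- glue: white glue bottle, 52 mm by 130 mm; leave alone
- jar: glass jar, 64 mm by 75 mm; leave alone
- square: try square lying on the bench, 100 mm stock and 150 mm blade; leave alone
- gouge: carving gouge lying, 205 mm long; leave alone
Mind the look-alikes: they are no part of the job. Leave any purple look-alike of the head alone. Leave any pink look-alike of the head_left alone.

How it is judged:
By the outcome, as a careful person would: the job done as asked, in the order asked, and still so for the second after the job is handed in, with the robot touching nothing.
It also fails if it takes over 67 s, if anything falls off the work surface, if the arm or the gripper's body presses on something with over 40 N, if the wrist force passes 120 N, or if a joint passes its speed limit or range.

ROBOT

A 6-joint arm with a two-finger parallel gripper is mounted at the origin on the work surface. World frame = base frame: x ahead of the robot, y to its left, z up, the work surface at z = 0. Lengths are in mm, angles in rad, forces in N, time in s.
With the tool pointing down it reaches from about 350 to 775 mm from the base axis. Payload 7.3 kg.
Tool frame: the origin (TCP) lies between the finger pads; the fingertips stand r.tip_extent ahead of it and the grasp point (between the pads) lies 2 mm behind it (r.tip_extent is the distance from the TCP to the fingertips, in mm); z points along the fingers, y is the line along which they close (so a half turn about z gives the same grasp; the last joint's range is limited). The gripper opens to 92 mm and grips with 3 to 60 N. Pads are 19 mm wide; open, the fingers measure 130 mm over their backs; the gripper's body (75 mm by 190 mm) begins 47 mm behind the grasp point.
Start: joints at [1.166, 0.342, 1.524, -0, 1.275, -0.146], TCP at [134.342, 507.539, 243.741] pointing down, gripper open.
Joint ranges: [-2.53, 2.53], [-0.77, 2.02], [0.04, 2.7], [-1, 4.14], [0.28, 2.66], [-3.11, 3.11]. Speed limits (rad/s): [2.57, 2.57, 3.14, 3.14, 3.14, 3.14].

INTERFACE

Orientations are given as a unit quaternion [w, x, y, z].
In Python, from bench import r, eyes gives the robot as it stands.
- The arm moves only by the shell command python3 -m pendant 'ROWS'. ROWS is JSON, a list of rows, each a list of 7 numbers: the finger opening in mm, from 0 to 91.8, then the shift along the tool's x, y, z in mm, then the turn, a rotation vector about the tool's x, y, z in degrees. In form: [[claw, x, y, z, wx, wy, wz], ...]. A call has 1 to 5 rows; each row is the pose to reach, as a shift and turn from the pose commanded when the call began, along the tool's axes at that moment; what a row does not reach only later rows make up. A row lasts 1/8 s, in which the tool goes at most 62.5 mm and 10.7 degrees, less where a joint would pass 70% of its speed; a pose out of reach is approached as far as the arm can. A call with a gripper value outside its range is refused whole. The fingers move at their own pace and stop on an object; the grip force is fixed at half the most. Time passes only in rows, so rows that repeat a pose let the fingers close. It gives the time, the measured TCP pose, the force, the opening and the grip force at its end, in the units of the state.
- r.state(): the state, without advancing time (a new reading comes with each control period).
- eyes.grab_frame(name): name is "scene" or "top" or "wrist"; returns the picture (420x560x3 uint8, red, green, blue); there is no depth.
- eyes.calibration(name): a dict with "intrinsics" (3x3 intrinsics, pixels), "D" ([k1, k2, p1, p2, k3] as OpenCV has them; the pictures are not rectified), "R" (3x3) and "t" (3): a world point X has camera coordinates R X + t; the wrist camera has in their place "mount" (4x4, takes a point from camera to tool coordinates, whose origin is the TCP and whose axes are the flange's). Camera axes: x right, y down, z forward; pixel columns grow to the right and rows downward; lengths in mm; the calibration is good to about 2 mm. A picture is of the moment at which its call begins: read the wrist's pose just before it. calibration takes no time and is no camera call.
- r.job_done(): hands the job in; it is judged then, once.
The state is a dict: "time_s": time; "joints": joint angles; "qvel": joint speeds; "effort": joint torques, N m; "ee_pos": TCP position; "orientation": TCP orientation; "contact_force": force on the tool from outside, world axes, zero at the start; "torque": the same for the moment, N m; "finger_gap": finger opening in mm; "grip_force": force on a finger pad.
Only numpy, scipy, OpenCV 4.12 (cv2) and the standard library are available. Lean on these libraries where they do the work, as an engineer would, in place of code of your own. Each camera call takes 0.05 s, during which the arm holds its last target. There are 200 camera calls.

## Working session

There is one attempt and no reset: what is moved stays moved. The work goes in short steps, Python scripts to look and compute and a shell command to move; the robot and the scene stay as the last step left them, time stands still between calls to the robot, and variables do not carry over. Pictures are saved under pics/ and viewed, at most 10 in all, crops included, and the job is handed in when it is done.

```bash
ls; mkdir -p pics
cat > h.py <<'E'
import numpy as np, cv2
from bench import r, eyes
from scipy.spatial.transform import Rotation as Ro
def q(o): return Ro.from_quat([o[1],o[2],o[3],o[0]])
def cam(name, st=None):
    c=eyes.calibration(name); K=np.array(c["intrinsics"],float); D=np.array(c["D"],float)
    if "R" in c: return K,D,np.array(c["R"]),np.array(c["t"]).ravel()
    M=np.array(c["mount"]); st=st or r.state()
    T=np.eye(4); T[:3,:3]=q(st["orientation"]).as_matrix(); T[:3,3]=st["ee_pos"]
    W=np.linalg.inv(T@M); return K,D,W[:3,:3],W[:3,3]
def plane(c,px,z):
    K,D,R,t=c; u=cv2.undistortPoints(np.array(px,float).reshape(-1,1,2),K,D).reshape(-1,2)
    d=np.c_[u,np.ones(len(u))]@R; o=-R.T@t
    return o+d*((z-o[2])/d[:,2])[:,None]
def proj(c,P):
    K,D,R,t=c; return cv2.projectPoints(np.array(P,float).reshape(-1,1,3),cv2.Rodrigues(R)[0],t,K,D)[0].reshape(-1,2)
def save(n,im): cv2.imwrite("pics/"+n+".png",im[:,:,::-1])
def totool(st,dw): return q(st["orientation"]).inv().apply(dw)
E
python3 - <<'E'
from h import *
s=r.state(); print(s, r.tip_extent)
for n in("top","scene","wrist"):
    im=eyes.grab_frame(n); save(n+"0",im); np.save("pics/"+n+"0.npy",im)
E
```

```text
pics
{'time_s': 0.0, 'joints': array([ 1.16598233e+00,  3.42717925e-01,  1.52501302e+00,  2.49885190e-05,
        1.27539157e+00, -1.46012785e-01]), 'qvel': array([ 1.08048899e-04,  1.11068513e-03,  1.86747374e-03,  1.63064101e-05,
       -8.31855335e-05, -2.65116848e-04]), 'effort': array([ 6.70434438e-04, -4.31253290e+01, -2.44218296e+01,  7.17838830e-02,
        5.60220599e-02, -1.10181243e-04]), 'ee_pos': array([134.18695938, 507.17203134, 243.04882554]), 'orientation': array([-2.19519374e-04,  1.29043360e-01,  9.91638657e-01, -7.32854835e-04]), 'contact_force': array([ 0.29460177, -0.0614408 , -0.53851005]), 'torque': array([ 0.04507269, -0.01735532, -0.0077188 ]), 'grip_force': 0.0, 'finger_gap': 91.79256440079973} 17.0
```

View pics/top0.png

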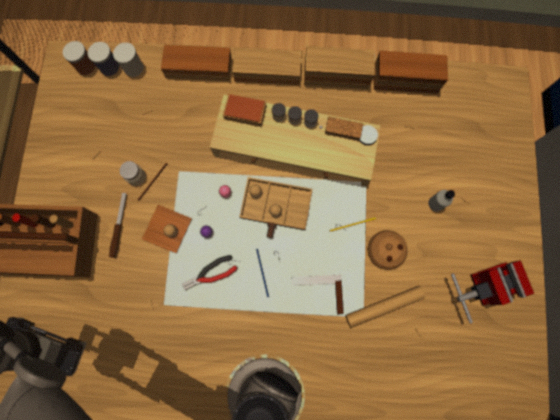

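View pics/scene0.png

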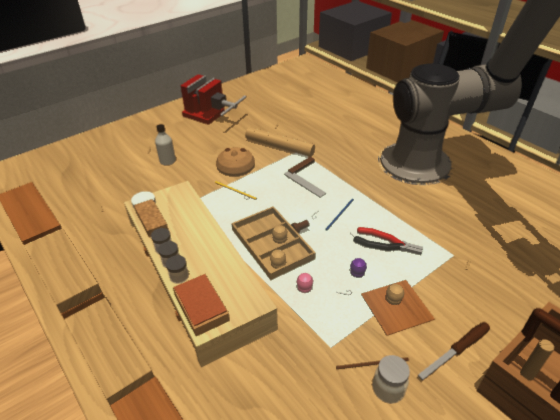

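Top view: the head stands on the board at about (170,231). The tray is centred near (277,203), with its pull at (271,232) and the empty compartment at (293,203). The shelf's front edge runs from (213,152) to (372,180). I'll enlarge the tray and shelf region for pixel detail.

Run:
```python
from h import *
im=np.load("pics/top0.npy"); c=cam("top")
save("crop1",cv2.resize(im[85:250,200:385],None,fx=3.6*1.15,fy=3.6,interpolation=cv2.INTER_CUBIC) if 0 else cv2.resize(im[90:240,205:385],None,fx=4,fy=4,interpolation=cv2.INTER_CUBIC))
for n,p,z in [("head",(170,231),26),("pull",(271,232),22),("free",(293,203),5),("headL",(256,191),26),("headM",(275,211),26),("shelfFL",(211,149),77),("shelfFR",(372,180),77),("purple",(207,231),20),("base",(265,390),0)]: print(n,plane(c,p,z).round(0))
print(-c[2].T@c[3])
print(cam("wrist")[2].T.round(2), eyes.calibration("wrist")["mount"])
```

```text
head [[462. 318.  26.]]
pull [[478.  10.  22.]]
free [[577. -52.   5.]]
headL [[603.  65.  26.]]
headM [[544.   2.  26.]]
shelfFL [[714. 208.  77.]]
shelfFR [[ 646. -285.   77.]]
purple [[470. 206.  20.]]
base [[17. -2.  0.]]
[ 267.87175132  -30.7275379  1320.29333555]
[[ 0.26  0.92  0.28]
 [ 0.97 -0.24 -0.08]
 [-0.    0.29 -0.96]] [[-6.98245709e-04 -9.55940704e-01 -2.93558995e-01  7.92107032e+01]
 [ 9.99999606e-01 -5.06808860e-04 -7.28188268e-04  7.86191926e-01]
 [ 5.47326505e-04 -2.93559388e-01  9.55940681e-01 -1.40636228e+02]
 [ 0.00000000e+00  0.00000000e+00  0.00000000e+00  1.00000000e+00]]
```

View pics/crop1.png

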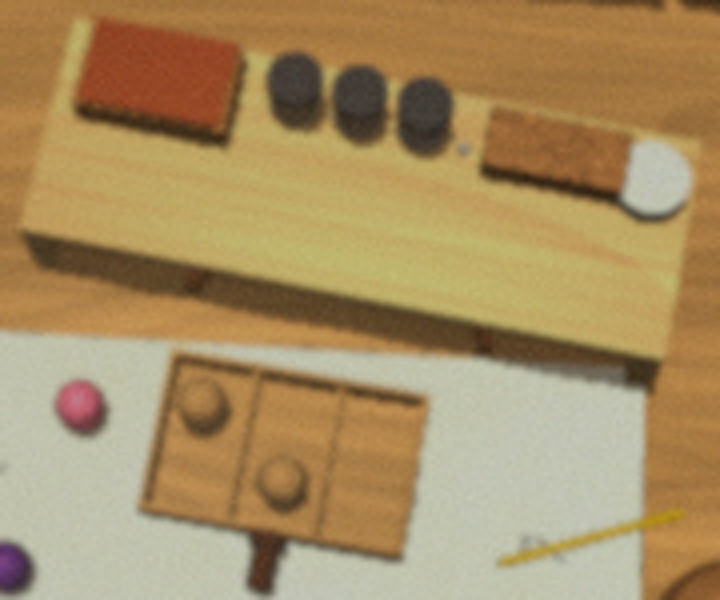

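Enlarged crop (scale 4, offset (205,90)): tray rim corners are at (175,355), (428,398), (402,558) and (140,512). The pull tip is at (262,592). The guide ends show as dark marks at (190,287) and (483,345). The shelf's front top edge runs from (25,232) to (660,360). The empty compartment is the right-hand one.

```bash
python3 - <<'E'
from h import *
c=cam("top"); f=lambda p,z: plane(c,np.array(p,float)/4+[205,90],z)
T=f([(175,355),(428,398),(402,558),(140,512)],26); print(T.round(1), T.mean(0).round(1))
print("sizes",[np.linalg.norm(T[i]-T[i-1]).round(0) for i in range(4)])
d=T[0]+T[1]-T[2]-T[3]; print("tray yaw",np.degrees(np.arctan2(d[1],d[0])))
S=f([(25,232),(660,360)],77); e=S[1]-S[0]; print(S.round(0),np.linalg.norm(e),"shelf yaw",np.degrees(np.arctan2(e[1],e[0]))+90, S.mean(0))
G=f([(190,287),(483,345)],15); e=G[1]-G[0]; print("guides",G.round(0),np.linalg.norm(e),G.mean(0).round(0))
E
python3 -m pendant '[[91.8,-366,-99,0,0,0,83],[91.8,-366,-99,0,0,0,83],[91.8,-366,-99,0,0,0,83],[91.8,-366,-99,0,0,0,83],[91.8,-366,-99,0,0,0,83]]'
```

```text
[[ 641.6   90.4   26. ]
 [ 618.8 -108.4   26. ]
 [ 491.8  -94.2   26. ]
 [ 515.4  107.6   26. ]] [566.9  -1.1  26. ]
sizes [np.float64(127.0), np.float64(200.0), np.float64(128.0), np.float64(203.0)]
tray yaw -7.060338104431402
[[ 718.  208.   77.]
 [ 645. -279.   77.]] 491.6502970959673 shelf yaw -8.454762572882402 [681.44399874 -35.39848981  77.        ]
guides [[ 702.   84.   15.]
 [ 668. -151.   15.]] 236.8333357813442 [685. -33.  15.]
time_s: 0.78
ee_pos: [406.6, 350.2, 243.6]
orientation: [-0.0, 0.566, 0.825, -0.0]
contact_force: [0.4, 1.2, 0.1]
finger_gap: 91.9
grip_force: 0.0
```

```bash
python3 -m pendant '[[91.8,-50,39.5,95,0,0,29.5],[91.8,-50,39.5,95,0,0,29.5],[91.8,-50,39.5,95,0,0,29.5],[91.8,-50,39.5,95,0,0,29.5],[91.8,-50,39.5,95,0,0,29.5]]'
python3 - <<'E'
from h import *
s=r.state(); im=eyes.grab_frame("wrist"); np.save("pics/w1.npy",im); save("w1",im); c=cam("wrist",s)
print(s["ee_pos"],s["orientation"],proj(c,[[462,318,26],[470,206,20]]).round(0))
E
```

```text
time_s: 1.4
ee_pos: [460.2, 319.7, 149.2]
orientation: [0.0, 0.754, 0.657, 0.001]
contact_force: [-0.2, 0.4, -0.2]
finger_gap: 91.6
grip_force: 0.0
[460.16245849 319.72212608 149.24219761] [7.51344427e-05 7.53924397e-01 6.56960986e-01 5.10455700e-04] [[282. 204.]
 [305. 306.]]
```

View pics/w1.png

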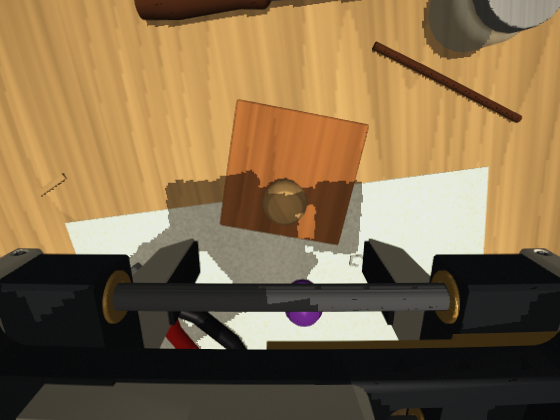

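Wrist view: the head is at (285,202), about 21 px in radius, between the fingers' closing line, with the purple look-alike clear at (304,302).

Run:
```python
from h import *
s=r.state(); p=plane(cam("wrist",s),(285,202),27)[0]; print(p.round(1), totool(s,p+[0,0,1]-s["ee_pos"]).round(1))
print("diam", np.diff(plane(cam("wrist",s),[(264,202),(306,202)],27),axis=0))
```

```text
[464.4 319.7  27. ] [  0.4   4.2 121.4]
diam [[36.63630622 -5.1006891   0.        ]]
```

```bash
python3 -m pendant '[[91.8,0,4,50,0,0,0],[91.8,0,4,85,0,0,0],[91.8,0,4,110,0,0,0],[91.8,0,4,121,0,0,0],[91.8,0,4,121,0,0,0]]'; python3 -m pendant '[[25,0,0,0,0,0,0],[25,0,0,0,0,0,0],[25,0,0,0,0,0,0],[25,0,0,0,0,0,0],[25,0,0,0,0,0,0]]'
```

```text
time_s: 2.08
ee_pos: [464.0, 319.0, 27.9]
orientation: [-0.0, 0.755, 0.656, -0.0]
contact_force: [0.3, -0.0, -0.3]
finger_gap: 92.1
grip_force: 0.0
time_s: 2.7
ee_pos: [464.1, 318.8, 27.8]
orientation: [-0.0, 0.755, 0.656, 0.0]
contact_force: [-0.3, 0.2, -0.6]
finger_gap: 46.7
grip_force: 0.0
```

```bash
python3 -m pendant '[[25,0,0,0,0,0,0],[25,0,0,0,0,0,0],[25,0,0,0,0,0,0],[25,0,0,0,0,0,0]]'; python3 -m pendant '[[25,0,0,-30,0,0,0],[25,0,0,-80,0,0,0],[25,0,0,-120,0,0,0],[25,0,0,-120,0,0,0]]'
python3 - <<'E'
from h import *
s=r.state(); o=q(s["orientation"]); x=o.apply([1,0,0]); print("yaw",np.degrees(np.arctan2(x[1],x[0])))
y=np.radians(-7.06); R2=np.array([[np.cos(y),-np.sin(y)],[np.sin(y),np.cos(y)]])
f=np.array([566.9,-1.1])+R2@[0,-67]; print("free",f, totool(s,[f[0]-s["ee_pos"][0],f[1]-s["ee_pos"][1],0]))
E
```

```text
time_s: 3.2
ee_pos: [464.1, 318.8, 27.7]
orientation: [-0.0, 0.755, 0.656, -0.0]
contact_force: [-0.3, -0.7, 0.6]
finger_gap: 38.1
grip_force: 30.0
time_s: 3.7
ee_pos: [465.7, 319.7, 151.0]
orientation: [0.001, 0.755, 0.656, 0.003]
contact_force: [-0.7, -0.4, -1.1]
finger_gap: 38.0
grip_force: 30.0
yaw 81.96446645244934
free [558.66511922 -67.59200507] [-370.49590107  146.19525085   -0.65960924]
```

```bash
python3 -m pendant '[[25,-370,146,0,0,0,-1],[25,-370,146,0,0,0,-1],[25,-370,146,0,0,0,-1],[25,-370,146,0,0,0,-1],[25,-370,146,0,0,0,-1]]'
python3 - <<'E'
from h import *
s=r.state(); p=s["ee_pos"]; print(totool(s,[558.7-p[0],-67.6-p[1],150-p[2]]))
E
```

```text
time_s: 4.32
ee_pos: [536.5, 13.0, 146.5]
orientation: [-0.001, 0.749, 0.662, -0.001]
contact_force: [0.2, 0.0, -0.4]
finger_gap: 38.2
grip_force: 30.0
[-77.31786688  31.87248291  -3.62332986]
```

```bash
python3 -m pendant '[[25,-50,25,0,0,0,0],[25,-73,31,0,0,0,0],[25,-73,31,0,0,0,0],[25,-73,31,0,0,0,0]]'
python3 - <<'E'
from h import *
s=r.state(); im=eyes.grab_frame("wrist"); np.save("pics/w2.npy",im); save("w2",im); np.save("pics/w2s.npy",np.r_[s["ee_pos"],s["orientation"]]); c=cam("wrist",s)
p=s["ee_pos"]; print(s["orientation"],totool(s,[558.7-p[0],-67.6-p[1],150-p[2]]))
y=np.radians(-7.06); R2=np.array([[np.cos(y),-np.sin(y)],[np.sin(y),np.cos(y)]])
P=[np.r_[np.array([566.9,-1.1])+R2@[a,b],26] for a in(-65,65) for b in (-103,103)]
print(proj(c,P).round(0))
E
```

```text
time_s: 4.82
ee_pos: [558.1, -60.4, 146.8]
orientation: [-0.001, 0.749, 0.662, -0.0]
contact_force: [0.2, -0.1, 0.4]
finger_gap: 38.0
grip_force: 30.0
[-9.43904607e-04  7.49115757e-01  6.62438342e-01 -3.66490347e-04] [-7.09086146  1.44341538 -3.20417974]
[[211. 248.]
 [194.  -8.]
 [353. 248.]
 [370.  -8.]]
```

View pics/w2.png

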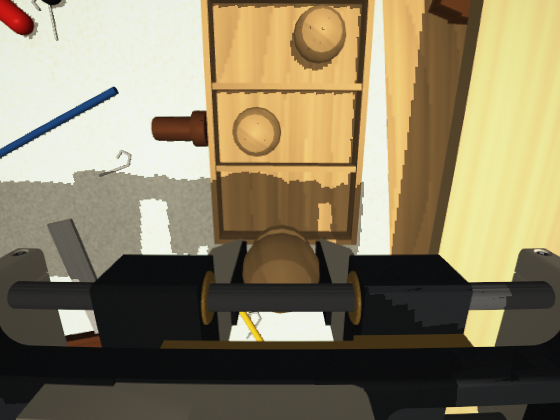

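Wrist view: the tray's empty end has its rim corners at (216,244) and (357,244). The divider is at row 167, and the pull's axis at row 128 spans columns 152–207. The held head is at (281,262) and must come further towards -y. One guide end shows at (450,8).

Run:
```python
from h import *
v=np.load("pics/w2s.npy"); s=dict(ee_pos=v[:3],orientation=v[3:]); c=cam("wrist",s)
C=plane(c,[(216,244),(357,244),(205,30),(370.5,30)],26); print(C.round(1))
a=C[1]-C[0]; print("w",np.linalg.norm(a),"yaw x",np.degrees(np.arctan2(a[1],a[0])))
for i,j in((2,0),(3,1)):
    b=C[i]-C[j]; print("yaw y",np.degrees(np.arctan2(b[1],b[0]))-90)
D=plane(c,[(218,167),(361,167),(214,86),(365,86)],26); print("div",D.round(1),D[:2].mean(0),D[2:].mean(0))
P=plane(c,[(152,128),(190,128)],22); print("pull",P.round(1))
print("shelf",plane(c,[(482,0),(437,250)],77).round(1),"guide",plane(c,[(432,5),(468,22)],22).round(1))
y=np.radians(-7.06); ax=np.array([np.cos(y),np.sin(y)]); ay=np.array([-ax[1],ax[0]])
m=(C[0]+C[1])[:2]/2; print("free from wall", m+36*ay, "from div", D[:2].mean(0)[:2]-33.5*ay)
```

```text
[[ 494.7  -92.1   26. ]
 [ 622.8 -107.8   26. ]
 [ 518.2   82.9   26. ]
 [ 642.8   67.5   26. ]]
w 129.07778526452174 yaw x -7.017809490648635
yaw y -7.658473137561273
yaw y -6.508287349442313
div [[509.4 -22.1  26. ]
 [629.8 -37.   26. ]
 [517.8  42.2  26. ]
 [636.4  27.6  26. ]] [569.63911503 -29.56041633  26.        ] [577.12869674  34.90402054  26.        ]
pull [[459.4  16.7  22. ]
 [491.2  12.6  22. ]]
shelf [[697.   67.7  77. ]
 [671.7 -95.6  77. ]] guide [[691.7  80.7  22. ]
 [719.9  66.   22. ]]
free from wall [563.15076959 -64.23059927] from div [565.52167464 -62.80641887]
```

```bash
python3 -m pendant '[[25,-3,6,40,0,0,0],[25,-3,6,75,0,0,0],[25,-3,6,95,0,0,0],[25,-3,6,105,0,0,0],[25,-3,6,105,0,0,0]]'
```

```text
time_s: 5.5
ee_pos: [564.2, -64.2, 42.5]
orientation: [-0.0, 0.749, 0.663, -0.0]
contact_force: [-0.1, 0.5, -0.9]
finger_gap: 37.6
grip_force: 30.0
```

```bash
python3 -m pendant '[[25,0,0,8,0,0,0],[25,0,0,12,0,0,0],[25,0,0,14,0,0,0],[25,0,0,14,0,0,0],[25,0,0,14,0,0,0]]'
```

```text
time_s: 6.12
ee_pos: [564.5, -65.1, 28.9]
orientation: [0.0, 0.749, 0.662, 0.0]
contact_force: [0.3, -0.5, -0.9]
finger_gap: 38.5
grip_force: 30.0
```

```bash
python3 -m pendant '[[25,0,0,1,0,0,0],[25,0,0,1,0,0,0],[25,0,0,1,0,0,0]]'; python3 -m pendant '[[60,0,0,1,0,0,0],[60,0,0,1,0,0,0],[60,0,0,1,0,0,0],[60,0,0,1,0,0,0],[60,0,0,1,0,0,0]]';  python3 -m pendant '[[60,0,0,-15,0,0,0],[60,0,0,-50,0,0,0],[60,0,0,-90,0,0,0],[60,0,0,-125,0,0,0],[60,0,0,-125,0,0,0]]'
```

```text
time_s: 6.5
ee_pos: [564.5, -65.0, 27.8]
orientation: [0.0, 0.749, 0.662, 0.0]
contact_force: [1.1, -0.5, -0.6]
finger_gap: 38.1
grip_force: 30.0
time_s: 7.12
ee_pos: [564.4, -65.0, 26.7]
orientation: [-0.0, 0.749, 0.662, 0.0]
contact_force: [0.1, -0.1, -0.3]
finger_gap: 60.1
grip_force: 0.0
time_s: 7.75
ee_pos: [566.2, -65.4, 155.8]
orientation: [0.003, 0.749, 0.662, 0.002]
contact_force: [0.5, 0.2, -0.2]
finger_gap: 60.2
grip_force: 0.0
```

```bash
python3 -m pendant '[[60,-100,40,-36,0,0,0],[60,-100,40,-36,0,0,0],[60,-100,40,-36,0,0,0],[60,-100,40,-36,0,0,0]]'
python3 - <<'E'
from h import *
s=r.state(); im=eyes.grab_frame("wrist"); np.save("pics/w3.npy",im); save("w3",im); np.save("pics/w3s.npy",np.r_[s["ee_pos"],s["orientation"]])
E
```

```text
time_s: 8.25
ee_pos: [591.1, -168.6, 186.7]
orientation: [-0.001, 0.749, 0.662, -0.0]
contact_force: [0.3, 0.2, -0.3]
finger_gap: 59.4
grip_force: 0.0
```

View pics/w3.png

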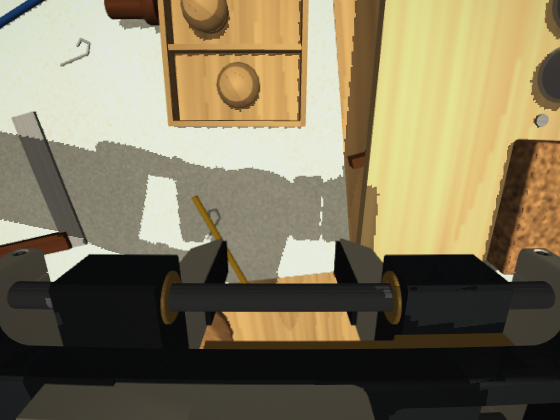

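The head stands in its compartment at (238,85). The right guide's end is at about (357,160), and the shelf edge runs from (386,0) to (363,240). I'll zoom in on both guide ends in one composite.

Run:
```python
from h import *
a=np.load("pics/w2.npy")[0:60,410:490]; b=np.load("pics/w3.npy")[130:190,320:400]
f=lambda i: cv2.resize(i,None,fx=5,fy=5,interpolation=cv2.INTER_CUBIC)
save("g",np.hstack([f(a),f(b)]))
```

```text
(no output)
```

View pics/g.png

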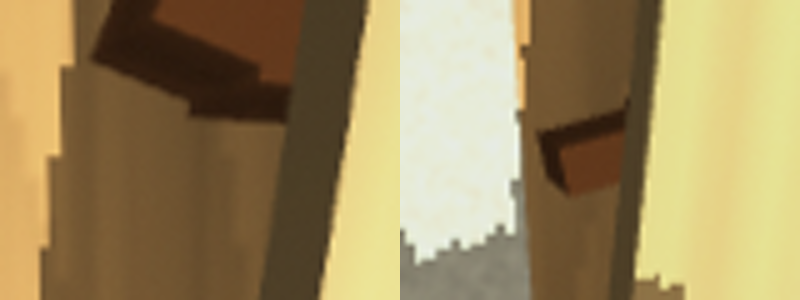

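Left guide (w2 pixels): mouth corner bottom (428.6,11.6) and top (440.4,4), with the flare's bend at bottom (448,22.5) and top (462,13.6). Right guide (w3): mouth corner bottom (348,156.6) and top (352,160), with its inner top edge running to (365,155).

Run:
```python
from h import *
def C(n):
    v=np.load(n); return cam("wrist",dict(ee_pos=v[:3],orientation=v[3:]))
c2,c3=C("pics/w2s.npy"),C("pics/w3s.npy")
L0=plane(c2,[(428.6,11.6),(448,22.5),(467,24.3)],0);L1=plane(c2,[(440.4,4),(462,13.6)],22)
R0=plane(c3,[(348,156.6),(365,151)],0);R1=plane(c3,[(352,160),(365,155)],22)
S=plane(c3,[(386,0),(363,240)],77); S2=plane(c2,[(482,0),(437,250)],77)
for n,p in dict(L0=L0,L1=L1,R0=R0,R1=R1,S=S,S2=S2).items(): print(n,p.round(1).tolist())
for p in (S,S2,np.array([R0[0],L0[0]]),np.array([R1[0],L1[0]])):
    d=p[0]-p[1]; a=np.degrees(np.arctan2(d[1],d[0])); print(a, np.linalg.norm(d),p.mean(0).round(1))
T=plane(c3,[(169,126),(304,124)],26); print("tray",T.round(1),np.diff(T,axis=0))
print("head", plane(c3,(238,85),27), (T.mean(0)[:2]).round(1))
```

```text
L0 [[699.0, 81.1, 0.0], [715.3, 71.1, 0.0], [731.6, 68.2, 0.0]]
L1 [[698.2, 80.7, 22.0], [715.0, 72.4, 22.0]]
R0 [[665.0, -146.6, 0.0], [683.1, -142.9, 0.0]]
R1 [[664.5, -146.5, 22.0], [677.5, -143.2, 22.0]]
S [[684.8, -24.3, 77.0], [658.8, -207.5, 77.0]]
S2 [[697.0, 67.7, 77.0], [671.7, -95.6, 77.0]]
81.92128395200055 184.95345200223636 [ 671.8 -115.9   77. ]
81.20054660346752 165.24070506318307 [684.4 -13.9  77. ]
-98.48789569380797 230.19782331938057 [682.  -32.7   0. ]
-98.43280219157953 229.7464046294434 [681.3 -32.9  22. ]
tray [[ 494.1  -92.    26. ]
 [ 620.9 -106.3   26. ]] [[126.77541657 -14.29439482   0.        ]]
head [[565.03691894 -64.42055943  27.        ]] [557.5 -99.1]
```

```bash
python3 -m pendant '[[60,167,-137,37,0,0,-90],[60,167,-137,37,0,0,-90],[60,167,-137,37,0,0,-90],[60,167,-137,37,0,0,-90],[60,167,-137,37,0,0,-90]]';python3 -m pendant '[[60,0,0,0,0,0,-37],[60,0,0,0,0,0,-37],[60,0,0,0,0,0,-37],[60,0,0,0,0,0,-37],[60,0,0,0,0,0,-37]]'
python3 - <<'E'
from h import *
s=r.state(); p=s["ee_pos"]; x=q(s["orientation"]).apply([1,0,0]); print(np.degrees(np.arctan2(x[1],x[0])),totool(s,[475.7-p[0],14.3-p[1],21.5-p[2]]),s["joints"])
E
```

```text
time_s: 8.93
ee_pos: [473.6, 16.7, 150.1]
orientation: [-0.002, 0.364, 0.931, -0.0]
contact_force: [0.2, 0.2, -0.6]
finger_gap: 60.1
grip_force: 0.0
time_s: 9.55
ee_pos: [475.5, 14.4, 150.4]
orientation: [-0.001, 0.055, 0.998, 0.0]
contact_force: [0.3, -0.1, -0.4]
finger_gap: 60.0
grip_force: 0.0
173.71562094980573 [ -0.38286238  -0.14811301 128.900565  ] [-1.31081041e-01  3.56795476e-01  1.78994266e+00  2.60609163e-04
  9.95961357e-01 -1.59233594e+00]
```

```bash
python3 -m pendant '[[60,0,0,50,0,0,0.8],[60,0,0,90,0,0,0.8],[60,0,0,115,0,0,0.8],[60,0,0,129,0,0,0.8],[60,0,0,129,0,0,0.8]]'; python3 -m pendant '[[10,0,0,0,0,0,0],[10,0,0,0,0,0,0],[10,0,0,0,0,0,0],[10,0,0,0,0,0,0],[10,0,0,0,0,0,0]]'; python3 -m pendant '[[10,0,0,0,0,0,0],[10,0,0,0,0,0,0]]'
```

```text
time_s: 10.18
ee_pos: [475.8, 13.7, 21.2]
orientation: [-0.001, 0.062, 0.998, 0.0]
contact_force: [-0.2, -0.1, 1.1]
finger_gap: 60.1
grip_force: 0.0
time_s: 10.8
ee_pos: [476.5, 13.4, 21.9]
orientation: [0.0, 0.062, 0.998, 0.0]
contact_force: [-0.2, 0.8, 2.5]
finger_gap: 19.0
grip_force: 30.0
time_s: 11.05
ee_pos: [476.5, 13.4, 21.9]
orientation: [0.0, 0.062, 0.998, 0.0]
contact_force: [-1.2, -0.2, 4.1]
finger_gap: 19.2
grip_force: 30.0
```

```bash
python3 -m pendant '[[10,-5,-3,0,0,0,0.3],[10,-12,-7,0,0,0,0.6],[10,-19,-10,0,0,0,0.9],[10,-26,-13,0,0,0,1.2],[10,-32,-16,0,0,0,1.4]]'; python3 -m pendant '[[10,0,0,0,0,0,0],[10,0,0,0,0,0,0]]'
python3 - <<'E'
from h import *
s=r.state(); x=q(s["orientation"]).apply([1,0,0]); print(np.degrees(np.arctan2(x[1],x[0])))
im=eyes.grab_frame("top"); np.save("pics/t2.npy",im); save("t2",cv2.resize(im[90:240,205:385],None,fx=4,fy=4,interpolation=cv2.INTER_CUBIC))
E
```

```text
time_s: 11.68
ee_pos: [504.3, -5.6, 21.8]
orientation: [-0.002, 0.074, 0.997, 0.0]
contact_force: [-8.4, 4.8, 12.1]
finger_gap: 19.5
grip_force: 30.1
time_s: 11.92
ee_pos: [505.4, -6.2, 21.9]
orientation: [-0.001, 0.074, 0.997, 0.0]
contact_force: [-3.2, 1.4, 7.0]
finger_gap: 19.4
grip_force: 30.1
171.50556468836473
```

View pics/t2.png

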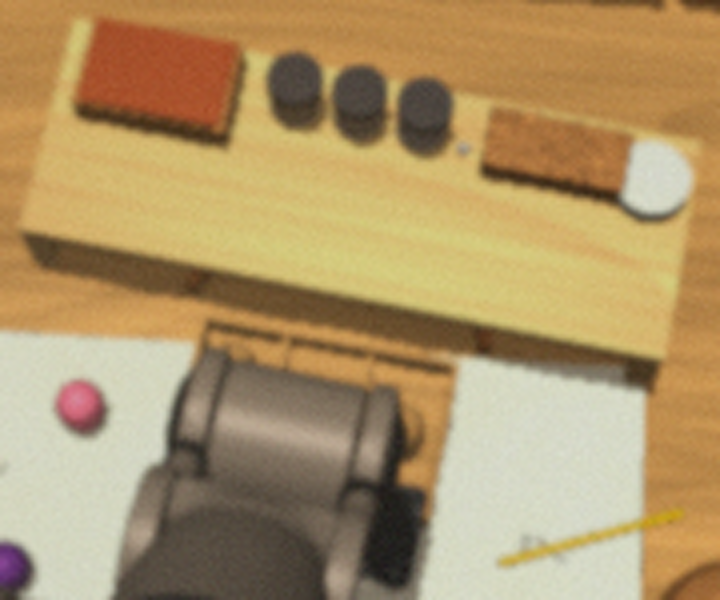

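The arm hides the front, but the tray's back rim corners are visible at crop (206,322) and (453,367).

Run:
```python
from h import *
c=cam("top"); f=lambda p,z: plane(c,np.array(p,float)/4+[205,90],z)
A=f([(175,355),(428,398)],26);B=f([(206,322),(453,367)],26)
g=lambda P: np.degrees(np.arctan2(*(P[0]-P[1])[[1,0]]))-90
print(g(A),g(B),np.linalg.norm(A[0]-A[1]),np.linalg.norm(B[0]-B[1]),A.mean(0),B.mean(0))
back0=np.array([572,2.3])+65*np.array([.9923,-.1236]); back=back0+(B.mean(0)-A.mean(0))[:2]
d=back-[681.7,-32.8]; a=np.array([.9891,-.1469]); print("back",back,"along",d@a,"lat",d@[.1469,.9891])
```

```text
-6.525410113129212 -7.269129506281118 200.09588477738544 196.5558323150148 [630.19733443  -8.98624983  26.        ] [657.45403062 -29.28625046  26.        ]
back [663.75619619 -26.03400063] along -18.74214166008005 lat 4.0563051960911904
```

```bash
python3 -m pendant '[[10,-5,-1,0,0,0,0],[10,-11,-2,0,0,0,0],[10,-17,-3,0,0,0,0],[10,-23,-3,0,0,0,0],[10,-28,-3,0,0,0,0]]'; python3 -m pendant '[[10,-4,0,0,0,0,0],[10,-9,0,0,0,0,0],[10,-14,0,0,0,0,0],[10,-18,0,0,0,0,0],[10,-20,0,0,0,0,0]]'
```

```text
time_s: 12.6
ee_pos: [531.1, -13.1, 21.9]
orientation: [-0.003, 0.074, 0.997, 0.0]
contact_force: [-9.4, 2.0, 12.0]
finger_gap: 19.5
grip_force: 30.0
time_s: 13.22
ee_pos: [551.0, -16.1, 21.9]
orientation: [-0.002, 0.074, 0.997, 0.0]
contact_force: [-9.1, 1.8, 12.8]
finger_gap: 19.5
grip_force: 30.0
```

```bash
python3 -m pendant '[[10,-4,0.5,-0.8,0,0,0],[10,-9,1,-0.8,0,0,0],[10,-14,1,-0.8,0,0,0],[10,-18,1,-0.8,0,0,0],[10,-20,1,-0.8,0,0,0]]'; python3 -m pendant '[[10,-4,0,0,0,0,0],[10,-8,0,0,0,0,0],[10,-12,0,0,0,0,0],[10,-15,0,0,0,0,0],[10,-17,0,0,0,0,0]]'
```

```text
time_s: 13.85
ee_pos: [573.3, -18.6, 22.3]
orientation: [-0.0, 0.074, 0.997, 0.0]
contact_force: [-2.4, -0.0, -1.6]
finger_gap: 19.6
grip_force: 30.0
time_s: 14.48
ee_pos: [590.1, -21.1, 22.5]
orientation: [-0.0, 0.074, 0.997, 0.0]
contact_force: [-1.3, 0.5, -2.1]
finger_gap: 19.3
grip_force: 30.0
```

```bash
python3 -m pendant '[[10,-2,0,0.4,0,0,0],[10,-3.5,0,0.4,0,0,0],[10,-5,0,0.4,0,0,0],[10,-6.5,0,0.4,0,0,0],[10,-8,0,0.4,0,0,0]]'; python3 -m pendant '[[10,-1.5,0,0,0,0,0],[10,-3,0,0,0,0,0],[10,-4.5,0,0,0,0,0],[10,-5,0,0,0,0,0]]'
```

```text
time_s: 15.1
ee_pos: [597.9, -22.2, 22.1]
orientation: [0.0, 0.074, 0.997, 0.0]
contact_force: [-1.4, 0.5, -1.4]
finger_gap: 18.9
grip_force: 30.0
time_s: 15.6
ee_pos: [602.9, -23.0, 22.1]
orientation: [0.0, 0.074, 0.997, 0.0]
contact_force: [-0.6, -0.9, -1.8]
finger_gap: 19.0
grip_force: 30.0
```

```bash
python3 -m pendant '[[10,-1,0,0.2,0,0,0],[10,-2,0,0.2,0,0,0],[10,-3,0,0.2,0,0,0],[10,-4,0,0.2,0,0,0],[10,-5,0,0.2,0,0,0]]'; python3 -m pendant '[[10,-1,0,0,0,0,0],[10,-2,0,0,0,0,0],[10,-3,0,0,0,0,0],[10,-4,0,0,0,0,0],[10,-5,0,0,0,0,0]]'
python3 - <<'E'
from h import *
im=eyes.grab_frame("scene"); np.save("pics/s2.npy",im); save("s2",cv2.resize(im[160:310,120:320],None,fx=4,fy=4,interpolation=cv2.INTER_CUBIC))
E
```

```text
time_s: 16.23
ee_pos: [607.7, -23.7, 22.0]
orientation: [0.0, 0.074, 0.997, 0.0]
contact_force: [-2.4, 1.0, -0.2]
finger_gap: 19.1
grip_force: 30.0
time_s: 16.85
ee_pos: [612.4, -24.4, 21.9]
orientation: [-0.0, 0.074, 0.997, 0.0]
contact_force: [-6.6, 1.3, 3.3]
finger_gap: 19.1
grip_force: 30.0
```

View pics/s2.png

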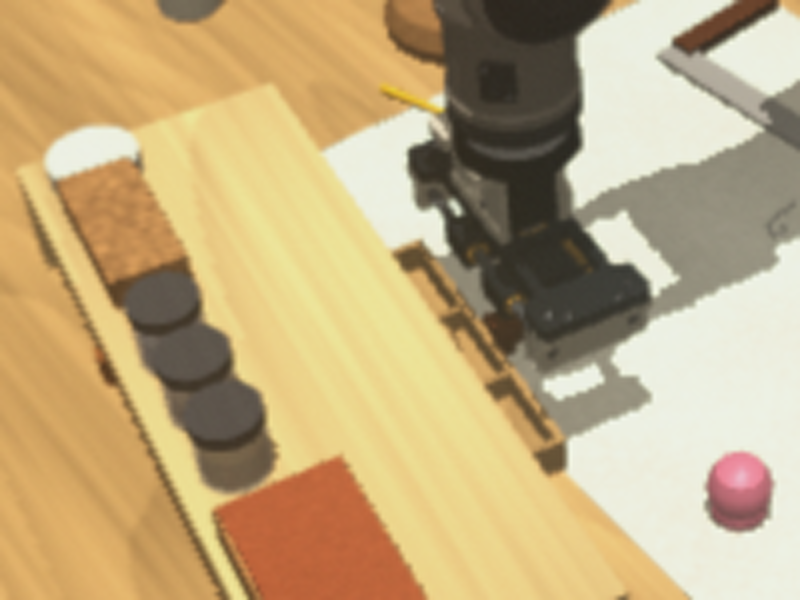

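The tray is well inside the bay, and the hand is clear of the shelf. The push force is rising, so I'll go on in small steps.

```bash
python3 -m pendant '[[10,-0.5,0,0,0,0,0],[10,-1,0,0,0,0,0],[10,-1,0,0,0,0,0]]'; python3 -m pendant '[[10,-0.5,0,0,0,0,0],[10,-1,0,0,0,0,0],[10,-1,0,0,0,0,0]]'
```

```text
time_s: 17.27
ee_pos: [612.4, -24.4, 21.9]
orientation: [-0.001, 0.074, 0.997, 0.0]
contact_force: [-7.0, 0.2, 2.9]
finger_gap: 19.2
grip_force: 30.0
time_s: 17.65
ee_pos: [612.4, -24.5, 21.9]
orientation: [-0.003, 0.074, 0.997, 0.0]
contact_force: [-10.7, 1.5, 7.6]
finger_gap: 19.2
grip_force: 30.0
```

Run:
```python
from h import *
c=cam("scene"); f=lambda p,z: plane(c,np.array(p,float)/4+[120,160],z)
F=f([(423,243),(565,440)],26); S=f([(325,150),(600,555)],77)
for p in(F,S):
    d=p[1]-p[0]; print(p.round(1).tolist(),np.linalg.norm(d),np.degrees(np.arctan2(d[1],d[0]))-90)
```

```text
[[629.4, -121.8, 26.0], [659.0, 76.2, 26.0]] 200.21576032944404 -8.526134176302875
[[656.5, -189.8, 77.0], [717.4, 188.8, 77.0]] 383.41380620140205 -9.141305468211016
```

The tray is parallel to the shelf and its back is about 91 mm in. It holds still under about 10 N, so it is against the stop. Next I ease off, release and rise.

```bash
python3 -m pendant '[[10,1,0,0,0,0,0],[10,1,0,0,0,0,0]]'; python3 -m pendant '[[46,0,0,0,0,0,0],[46,0,0,0,0,0,0],[46,0,0,0,0,0,0],[46,0,0,0,0,0,0],[46,0,0,0,0,0,0]]'; python3 -m pendant '[[46,0,0,-15,0,0,0],[46,0,0,-45,0,0,0],[46,10,0,-90,0,0,0],[46,40,0,-140,0,0,0],[46,80,0,-170,0,0,0]]'; python3 -m pendant '[[46,60,0,-20,0,0,0],[46,110,0,-20,0,0,0],[46,150,0,-20,0,0,0],[46,150,0,-20,0,0,0]]'
python3 - <<'E'
from h import *
im=eyes.grab_frame("scene"); np.save("pics/s3.npy",im); save("s3",im)
E
```

```text
time_s: 17.9
ee_pos: [612.4, -24.4, 21.9]
orientation: [-0.001, 0.074, 0.997, 0.0]
contact_force: [-7.8, 0.3, 4.3]
finger_gap: 19.3
grip_force: 30.0
time_s: 18.52
ee_pos: [613.7, -24.6, 21.9]
orientation: [0.0, 0.074, 0.997, 0.0]
contact_force: [-0.1, 0.6, -0.5]
finger_gap: 46.2
grip_force: 0.0
time_s: 19.15
ee_pos: [534.9, -12.9, 195.5]
orientation: [0.003, 0.074, 0.997, -0.0]
contact_force: [0.1, -0.1, 1.1]
finger_gap: 46.1
grip_force: 0.0
time_s: 19.65
ee_pos: [384.1, 10.0, 213.1]
orientation: [0.001, 0.074, 0.997, -0.0]
contact_force: [0.6, -0.8, -0.5]
finger_gap: 45.9
grip_force: 0.0
```

View pics/s3.png

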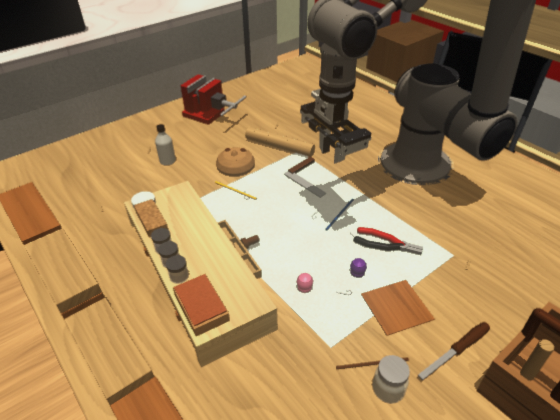

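The tray sits square in the bay with only its front rim and pull showing at (240,245). The gripper is clear and everything else is where it was, so I'm handing in.

```bash
python3 -c "
from bench import r; print(r.job_done())"
```

```text
the job is handed in; nothing more can be done
None
```

The puppet head was set standing in the tray's empty compartment, and the tray was slid under the shelf until it held still against the stop at about 10 N, then released. It was handed in at about 20 s, with the heads hidden under the shelf and so not seen standing after the slide.

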